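Press a power brick's case shut through the guard window

TASK

Push the black power brick along its channel in the hand press until it is fully home against the stop; slide it, do not lift it. Then reach down through the window of the guard, without touching the guard, and press the spring lever all the way down, so that the press foot closes the brick's case. Finish while still holding the lever down, with the brick still home, and leave the things standing round the press where they are.

Things in the scene. Friction and masses are not known exactly. Their poses are not given: they have to be found in the camera images.
- press: small hand press, fixed on the worktop. Origin: centre of its underside; x runs along the channel to the back (away from the robot), y left, z up. Dark base 285 x 130 mm, 12 mm thick, x -145 to +140. On its front half two rails (tops 22 mm above the worktop, inner faces y +/-25 mm) form a channel open to the front, ending at a steel stop whose face is at x +22 mm.
- guard: fixed guard over the back half of the press, origin and axes as press: posts, clear panels, grey sloping top frame 134 mm wide, x -5 to +136 mm, upper face 103 mm above the worktop in front, 125 at the back. Clear front panel from 55 to 99 mm above the worktop. The window in the top frame is the only way to the lever. No part of the robot may touch the guard.
- window (a point): centre of the open window in the guard's top frame, 111 mm above the worktop, 50 mm behind the press origin; axes as press. The opening is 78 mm along x and 80 mm along y; the frame is 5 mm thick.
- lever_pad (a point): centre of the upper face of the black rubber pad on the lever, below the window's centre; pad 32 mm (x) by 34 mm (y). Lever up: 89 mm above the worktop, sloping up to the front by 0.22 rad. Lever fully down: level, 75 mm above the worktop, 50 mm behind the press origin. The point moves with the lever.
- press_lever (a joint): angle of the lever, rad: 0 = up (rest), 0.22 = fully down on a rigid stop. The pivot lies across the press 118 mm behind its origin, 62 mm high; pushing the pad straight down turns it. A spring returns it when let go: about 1 N at the pad starts it, about 6 N holds it fully down on the brick.
- press_foot: round rubber-tipped foot, 15 mm across, sprung, hanging under the lever's front end (10 mm behind the press origin). With the lever down and the brick home it presses on the top of the brick's far end. Origin: at its upper end, in the lever.
- case: black power brick, loose box 71 mm long (x) x 45 mm wide (y) x 22 mm high, about 0.09 kg, lying in the channel on the base (underside 12 mm, top 34 mm above the worktop), its near end sticking out in front of the guard, 45 to 75 mm short of home at the start. Origin: centre of its underside; x along the channel to the back.
- home (a point): fixed point of the press where case has its origin when the brick is home, far end against the stop: 13 mm in front of the press origin, 12 mm above the worktop; axes as press. The brick's near end is then 48 mm in front of the press origin, 43 mm in front of the guard.
- solder_reel: bystander beside the press, loose: reel of solder wire standing on its flange, 62 mm across, 40 mm high; origin at the centre of its underside.
- tape_roll: bystander beside the press, loose: roll of yellow tape lying flat, 67 mm across, 19 mm high; origin at the centre of its underside.
- white_charger: bystander beside the press, loose: white charger, 59 x 31 x 20 mm; origin at the centre of its underside.
- green_board: bystander beside the press, loose: green circuit board lying flat, 40 x 55 x 11 mm; origin at the centre of its underside.
- tin: bystander beside the press, loose: small metal tin, 50 mm across, 44 mm high; origin at the centre of its underside.
- servo: bystander beside the press, loose: small blue servo motor, 34 x 13 x 30 mm; origin at the centre of its underside.

How it is judged:
By the outcome, as a careful person would: the job done as asked, in the order asked, and still so for the second after the job is handed in, while the arm keeps its last pose, push and grip.
It also fails if it takes over 43 s, if anything falls off the work surface, if the arm or the gripper's body presses on something with over 40 N, if the wrist force passes 120 N, or if a joint passes its speed limit or range.

ROBOT

A 6-joint arm with a two-finger parallel gripper is mounted at the origin on a cart in front of the work surface, level with it; the furniture and walls round the work are solid. World frame = base frame: x ahead of the robot, y to its left, z up, the work surface at z = 0. Lengths are in m, angles in rad, forces in N, time in s.
With the tool pointing down it reaches from about 0.35 to 0.85 m from the base axis. Payload 8.1 kg.
Tool frame: the origin (TCP) lies at the very end of the fingers, on their centre line; the grasp point (between the pads) lies 19 mm behind it; z points along the fingers, y is the line along which they close (so a half turn about z gives the same grasp; the last joint's range is limited). The gripper opens to 85 mm and grips with 20 to 120 N. Pads are 22 mm wide; open, the fingers measure 114 mm over their backs; the gripper's body (76 mm by 85 mm) begins 54 mm behind the grasp point. The pads swing forward as they close: fully open they stand 13 mm farther back than shut.
Start: joints at [1.1, 0.13, 1.488, -0, 1.523, -0.085], TCP at [0.226, 0.556, 0.231] pointing down, gripper open.
Joint ranges: [-2.96, 2.96], [-0.89, 2.26], [0.02, 2.5], [-1.34, 4.48], [0, 2.73], [-2.66, 2.66]. Speed limits (rad/s): [2.39, 2.39, 2.79, 3.14, 3.14, 3.14].

INTERFACE

Orientations are given as [roll, pitch, yaw] about the fixed x, y, z axes, in that order (R = Rz(yaw) Ry(pitch) Rx(roll)).
In Python, from rig import bot gives the robot as it stands. The module is installed in compiled form; this text tells all that it offers. Calls block until the motion is done:
- bot.goto(position, orientation): joint-space move of the TCP to a pose.
- bot.line_to(position, attitude=None, vel=0.15, threshold=None): straight line of the TCP; attitude=None keeps the orientation; vel is the mean speed in m/s. With threshold (N) it stops when the force on the tool has changed by that much, and returns True; else False.
- bot.move_j(angles): joint-space move.
- bot.gripper_to(opening, grasp_force=None): opening from 0.0 (shut) to 1.0 (fully open); grasp_force is the grip in N (None keeps the last); returns when the fingers have stopped.
- bot.hold(seconds).
- bot.ik(position, orientation): joint angles nearest the present ones, or None.
- bot.read_camera(name): name is "scene" or "top"; returns a dict with "pixels" (420x560x3 uint8, red, green, blue), "camera_matrix" (3x3 intrinsics, pixels), "distortion" ([k1, k2, p1, p2, k3] as OpenCV has them; the pictures are not rectified), "world_to_cam" (4x4, takes a point from world to camera coordinates). Camera axes: x right, y up, looking along -z (the intrinsics and any distortion apply to the point x, -y, -z); pixel columns grow to the right and rows downward; lengths in m; the calibration is good to about 2 mm. A picture is of the moment at which its call begins. There is no depth.
A pose or a line that the arm cannot do raises bot.IKError and nothing moves.
- bot.finish_job(): hands the job in; it is judged then, once.
Readings, each from a call of its own:
- bot.get_time_s(): time.
- bot.get_joint_pos(): joint angles.
- bot.get_qvel(): joint speeds.
- bot.get_joint_torque(): joint torques, N m.
- bot.get_tcp_pos(): TCP position.
- bot.get_orientation(): TCP orientation.
- bot.get_contact_force(): force on the tool from outside, world axes, zero at the start.
- bot.get_moment(): the same for the moment, N m.
- bot.get_width(): opening from 0.0 (shut) to 1.0 (fully open).
- bot.get_gripper_force(): force on a finger pad.
Only numpy, scipy, OpenCV 4.12 (cv2) and the standard library are available. Lean on these libraries where they do the work, as an engineer would, in place of code of your own. Each camera call takes 0.05 s, during which the arm holds its last target. There are 200 camera calls.

## Working session

There is one attempt and no reset: what is moved stays moved. The work goes in short steps, each a Python script; the robot and the scene stay as the last script left them, time stands still between calls to the robot, and variables do not carry over. Pictures are saved under pics/ and viewed, at most 10 in all, crops included, and the job is handed in when it is done.

```bash
mkdir -p pics
python3 - <<'E'
from rig import bot
import cv2,pickle
d={}
for n in("scene","top"):
    c=bot.read_camera(n); d[n]=c
    cv2.imwrite(f"pics/{n}0.png",cv2.resize(c["pixels"][:,:,::-1],(784,588),interpolation=cv2.INTER_CUBIC))
    print(n,c["camera_matrix"],c["distortion"],c["world_to_cam"])
pickle.dump(d,open("cam0.pkl","wb"))
E
```

```text
scene [[482.20297912   0.         284.02207897]
 [  0.         482.20297912 206.70738025]
 [  0.           0.           1.        ]] [-0.06027534  0.          0.          0.          0.        ] [[-0.78096479 -0.62455372 -0.00516321  0.36219015]
 [ 0.4814585  -0.60725814  0.63200891 -0.38699145]
 [-0.39785892  0.49109083  0.77494392 -0.63888176]
 [ 0.          0.          0.          1.        ]]
top [[450.07424811   0.         270.11638246]
 [  0.         450.07424811 207.33331393]
 [  0.           0.           1.        ]] [0.00812105 0.         0.         0.         0.        ] [[-0.01575    -0.9998644  -0.00480741 -0.10674528]
 [ 0.98690779 -0.0163174   0.16045798 -0.56468425]
 [-0.16051467 -0.00221726  0.98703096 -0.86610157]
 [ 0.          0.          0.          1.        ]]
```

View pics/scene0.png

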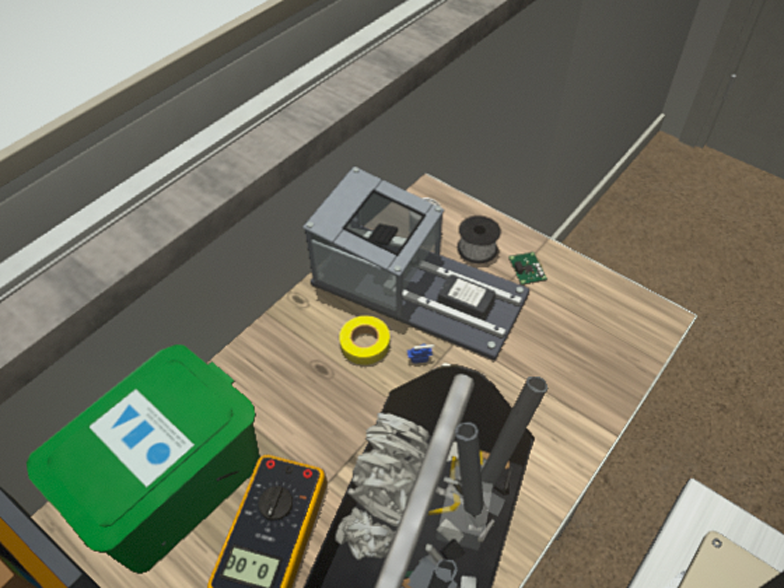

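View pics/top0.png

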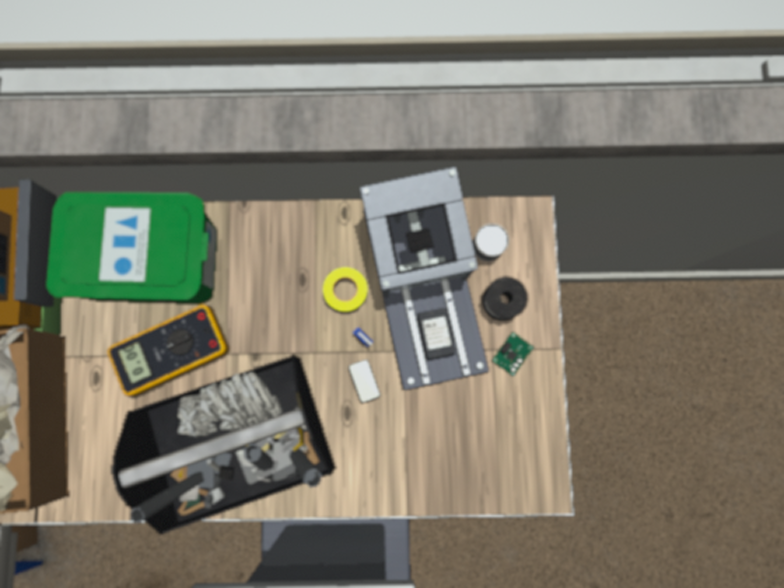

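The top view shows the press, yawed slightly, centred near (425,290) in the 784-wide picture. The brick is at (437,337) and the pad at (419,240). The reel, board and tin are to its right; the tape, servo and charger are to its left. I'll enlarge this area.

Run:
```python
import cv2,pickle
d=pickle.load(open("cam0.pkl","rb"))
p=d["top"]["pixels"][:,:,::-1]
cv2.imwrite("pics/tc.png",cv2.resize(p[115:285,225:395],(595,595),fx=0,fy=0,interpolation=cv2.INTER_CUBIC))
p=d["scene"]["pixels"][:,:,::-1]
cv2.imwrite("pics/sc.png",cv2.resize(p[110:260,210:400],(760,600),interpolation=cv2.INTER_CUBIC))
```

```text
(no output)
```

View pics/tc.png

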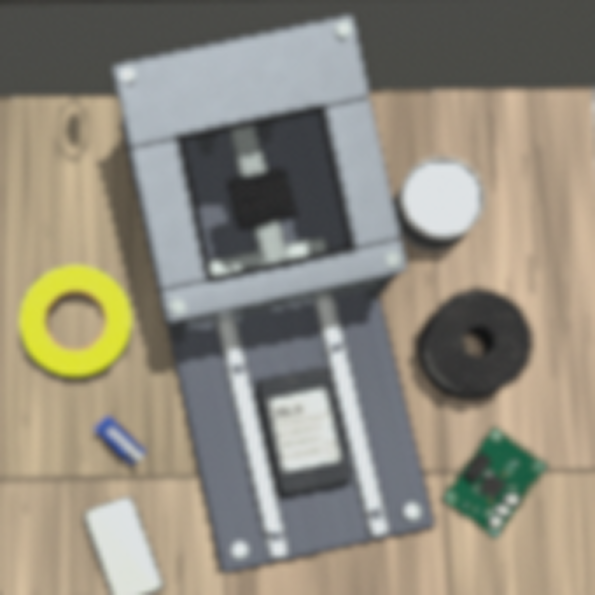

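View pics/sc.png

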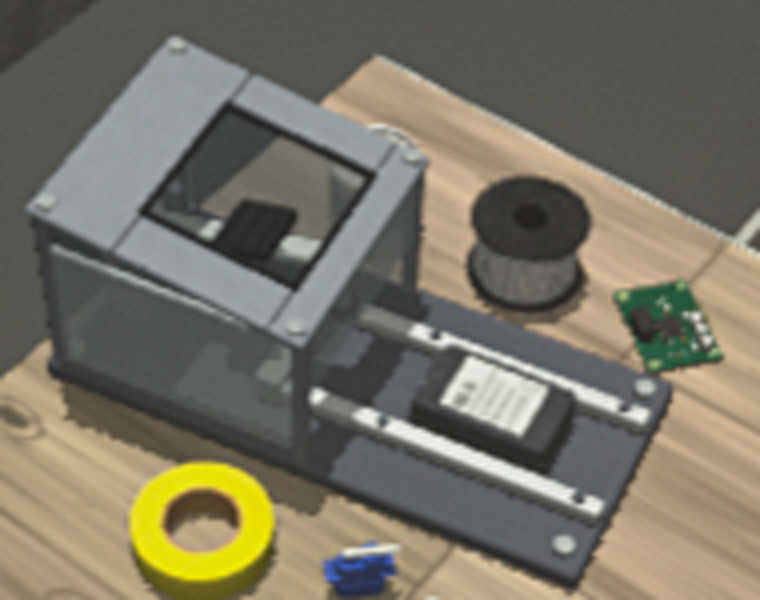

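The crops show these points clearly:
- **Top crop:** guard frame corners at (114,67), (353,15), (405,266) and (170,319). Window corners at (179,137), (326,107), (356,245) and (208,280). Base front corners at (222,572) and (434,524). Brick top from (255,383) to (350,480).
- **Scene crop:** the same features.

I'll fit the press pose from both views.

```bash
cat > h.py <<'E'
import numpy as np,cv2
def proj(c,P):
    T=np.asarray(c["world_to_cam"]);q=(T[:3,:3]@np.atleast_2d(P).T).T+T[:3,3]
    q=q*[1,-1,-1]
    return cv2.projectPoints(q.reshape(-1,1,3),np.zeros(3),np.zeros(3),np.asarray(c["camera_matrix"]),np.asarray(c["distortion"]))[0].reshape(-1,2)
def P2W(p,L):
    L=np.atleast_2d(L).astype(float);c,s=np.cos(p[2]),np.sin(p[2])
    return np.c_[p[0]+c*L[:,0]-s*L[:,1],p[1]+s*L[:,0]+c*L[:,1],L[:,2]]
E
python3 - <<'E'
import pickle,numpy as np
from h import *
from scipy.optimize import least_squares
d=pickle.load(open("cam0.pkl","rb"))
f=lambda x:103+(x+5)*22/141
G=[(-5,67,103),(-5,-67,103),(136,-67,125),(136,67,125)]
W=[(11,40,f(11)),(11,-40,f(11)),(89,-40,f(89)),(89,40,f(89))]
B=[(-145,65,12),(-145,-65,12)]
L=np.array(G+W+B)/1000
t=(np.array([(170,319),(405,266),(353,15),(114,67),(208,280),(356,245),(326,107),(179,137),(222,572),(434,524)])+.5)/3.5-.5+[225,115]
s=(np.array([(295,343),(427,157),(175,38),(30,207),(297,290),(375,178),(230,103),(143,212),(576,584),(672,380)])+.5)/4-.5+[210,110]
def r(p,which=(0,1)):
    w=P2W(p,L);return np.concatenate([(proj(d[n],w)-o).ravel() for i,(n,o) in enumerate((("top",t),("scene",s))) if i in which])
for wh in((0,),(1,),(0,1)):
    o=least_squares(r,[.6,-.13,.2],args=(wh,),loss="soft_l1");print(wh,o.x.round(4),o.cost)
print(r(o.x).reshape(-1,2).round(1).tolist())
p=o.x;np.save("press.npy",p)
def ray(n,uv,z):
    g=least_squares(lambda q:(proj(d[n],[[q[0],q[1],z]])-uv).ravel(),p[:2]).x
    e=g-p[:2];c,si=np.cos(p[2]),np.sin(p[2]);return g,np.array([c*e[0]+si*e[1],-si*e[0]+c*e[1]])
for u in[(280,497),(350,482),(328,370),(255,383)]: print("case",ray("top",(np.array(u)+.5)/3.5-.5+[225,115],.034)[1].round(4))
for u in[(545,455),(575,405),(452,345),(415,398)]: print("caseS",ray("scene",(np.array(u)+.5)/4-.5+[210,110],.034)[1].round(4))
print("pad",ray("top",(np.array((262,198))+.5)/3.5-.5+[225,115],.089)[1].round(4))
for n,u,z in(("tin",(441,199),.044),("reel",(475,343),.04),("board",(495,482),.01),("tape",(76,321),.019),("servo",(121,440),.03),("charger",(124,548),.02)):
    g,e=ray("top",(np.array(u)+.5)/3.5-.5+[225,115],z);print(n,g.round(3),e.round(3))
from rig import bot
print(P2W(p,[[.05,0,.111],[-.15,0,.1]]))
for q in([-.15,0,.1],[-.15,0,.02],[.05,0,.14],[.05,0,.07]):
    w=P2W(p,[q])[0]
    for y in(p[2],p[2]+np.pi/2,p[2]-np.pi/2):
        a=bot.ik(w,[np.pi,0,y]);print(q,y,None if a is None else np.round(a,2))
E
```

```text
(0,) [ 0.5746 -0.1854  0.1973] 4.282672154044947
(1,) [ 0.5746 -0.1833  0.191 ] 6.615080411262902
(0, 1) [ 0.5747 -0.1845  0.1943] 12.430772622178742
[[-1.1, -0.2], [0.5, 0.4], [-0.2, -1.2], [-0.7, -1.8], [0.1, -0.4], [-1.1, 1.0], [-1.1, -0.2], [-0.2, -0.2], [-0.7, 0.6], [0.5, 0.9], [1.5, 0.5], [1.1, -0.8], [-1.0, -2.2], [-2.0, -0.8], [0.0, -0.6], [0.3, -0.8], [-0.2, 0.2], [0.2, -0.3], [0.7, -0.8], [1.9, 0.8]]
case [-0.1095  0.0223]
case [-0.1095 -0.019 ]
case [-0.0434 -0.0213]
case [-0.042  0.022]
caseS [-0.1082  0.0225]
caseS [-0.1092 -0.0112]
caseS [-0.0423 -0.0184]
caseS [-0.0405  0.0195]
pad [ 0.0525 -0.    ]
tin [ 0.635 -0.282] [ 0.04  -0.108]
reel [ 0.55  -0.299] [-0.047 -0.107]
board [ 0.471 -0.313] [-0.126 -0.106]
tape [ 0.57  -0.066] [0.018 0.117]
servo [ 0.498 -0.093] [-0.058  0.105]
charger [ 0.436 -0.093] [-0.119  0.116]
[[ 0.62376588 -0.17484327  0.111     ]
 [ 0.42752993 -0.21346259  0.1       ]]
[-0.15, 0, 0.1] 0.19431714980563683 [-0.57 -0.1   1.97 -0.    1.27  0.81]
[-0.15, 0, 0.1] 1.7651134766005334 [-0.57 -0.1   1.97  0.    1.27 -0.76]
[-0.15, 0, 0.1] -1.3764791769892597 [-0.57 -0.1   1.97 -0.    1.27  2.38]
[-0.15, 0, 0.02] 0.19431714980563683 [-0.57  0.02  2.01 -0.    1.11  0.81]
[-0.15, 0, 0.02] 1.7651134766005334 [-0.57  0.02  2.01  0.    1.11 -0.76]
[-0.15, 0, 0.02] -1.3764791769892597 [-0.57  0.02  2.01 -0.    1.11  2.38]
[0.05, 0, 0.14] 0.19431714980563683 [-0.35  0.31  1.45 -0.    1.38  1.02]
[0.05, 0, 0.14] 1.7651134766005334 [-0.35  0.31  1.45  0.    1.38 -0.55]
[0.05, 0, 0.14] -1.3764791769892597 [-0.35  0.31  1.45 -0.    1.38  2.59]
[0.05, 0, 0.07] 0.19431714980563683 [-0.35  0.38  1.5  -0.    1.26  1.02]
[0.05, 0, 0.07] 1.7651134766005334 [-0.35  0.38  1.5   0.    1.26 -0.55]
[0.05, 0, 0.07] -1.3764791769892597 [-0.35  0.38  1.5  -0.    1.26  2.59]
```

The press is at about (0.575, -0.185), yaw 0.194. Both views agree to 2 mm, and the pad fits the given geometry. The brick's near end is at press x of about -0.110, so it is about 62 mm short of home. Next I'll push the brick.

Run:
```python
from rig import bot
import numpy as np,cv2
from h import *
p=np.load("press.npy");T=lambda x,z:P2W(p,[[x,0,z]])[0]
A=[np.pi,-.15,p[2]]
bot.gripper_to(0.0,30)
t=bot.get_tcp_pos();bot.line_to([t[0],t[1],.38],vel=.3)
bot.goto(T(-.155,.38),A)
bot.line_to(T(-.155,.08),vel=.25)
bot.line_to(T(-.155,.020),vel=.08)
print("down",bot.get_tcp_pos(),bot.get_contact_force(),bot.get_time_s())
h=bot.line_to(T(-.075,.020),vel=.05,threshold=8)
print(h)
if not h: h=bot.line_to(T(-.045,.020),vel=.02,threshold=6)
g=np.array(bot.get_tcp_pos());c,s=np.cos(p[2]),np.sin(p[2]);e=g[:2]-p[:2]
print(h,"press frame",c*e[0]+s*e[1],-s*e[0]+c*e[1],g[2],bot.get_contact_force(),bot.get_time_s())
c=bot.read_camera("scene")["pixels"][:,:,::-1]
t=bot.read_camera("top")["pixels"][:,:,::-1]
cv2.imwrite("pics/push.png",np.hstack([cv2.resize(c[110:260,210:400],(400,400)),cv2.resize(t[115:285,225:395],(400,400))]))
```

```text
down [ 0.42298515 -0.21470045  0.0204731 ] [0.97367498 0.16146424 0.31201477] 6.5583
False
True press frame -0.05908303583517729 0.00022239535149953978 0.019346341912997733 [-0.62575462 -0.77560995 -0.31462434] 9.2
```

View pics/push.png

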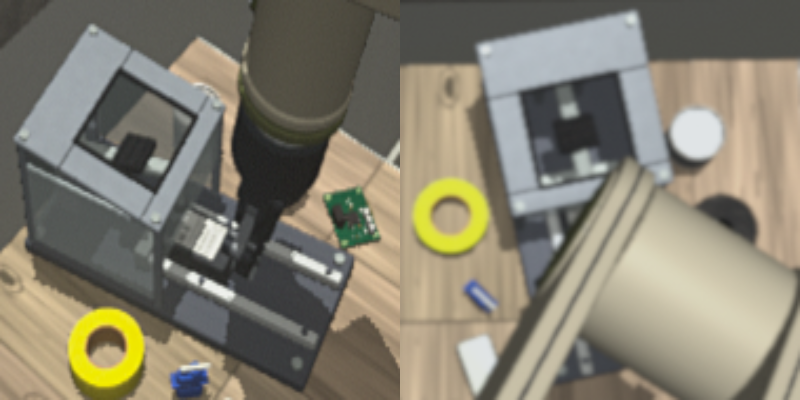

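The brick (crop (200,240)) is now under the guard front with the fingers behind it. The stop position of -0.059 is exactly what home predicts. I'll push again slowly to confirm, then retreat and look.

Run:
```python
from rig import bot
import numpy as np,cv2
from h import *
p=np.load("press.npy");T=lambda x,z:P2W(p,[[x,0,z]])[0]
c,s=np.cos(p[2]),np.sin(p[2])
def st(m):
    g=np.array(bot.get_tcp_pos());e=g[:2]-p[:2];print(m,round(c*e[0]+s*e[1],4),round(g[2],4),np.round(bot.get_contact_force(),2),bot.get_time_s())
print(bot.line_to(T(-.049,.020),vel=.01,threshold=10));st("push");bot.hold(.3);st("hold")
bot.line_to(T(-.10,.021),vel=.06)
bot.line_to(T(-.10,.22),vel=.25)
A=[np.pi,0,p[2]]
bot.goto(T(.051,.22),A);st("above")
a=bot.read_camera("scene")["pixels"][:,:,::-1]
t=bot.read_camera("top")["pixels"][:,:,::-1]
cv2.imwrite("pics/above.png",np.hstack([cv2.resize(a[110:260,210:400],(400,400)),cv2.resize(t[115:285,225:395],(400,400))]))
```

```text
True
push -0.0591 0.0183 [ 0.    0.06 -0.17] 9.7333
hold -0.0595 0.0178 [-0.1   0.21 -0.37] 10.0333
above 0.0504 0.2168 [0.32 0.19 0.34] 12.4667
```

View pics/above.png

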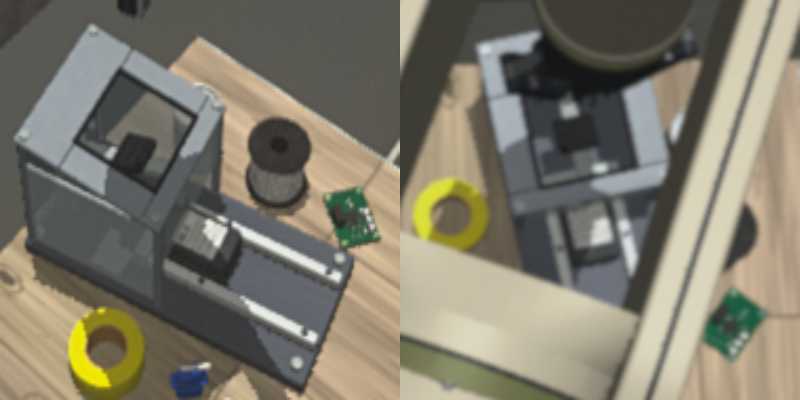

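The brick is still home after the retreat, with its near end at crop (595,262). Nothing round the press has moved, and the fingers are high above the window. Now I'll go down through the window.

Run:
```python
from rig import bot
import numpy as np,cv2
from h import *
p=np.load("press.npy");T=lambda x,z:P2W(p,[[x,0,z]])[0]
c,s=np.cos(p[2]),np.sin(p[2])
def st(m):
    g=np.array(bot.get_tcp_pos());e=g[:2]-p[:2];print(m,round(c*e[0]+s*e[1],4),round(-s*e[0]+c*e[1],4),round(g[2],4),np.round(bot.get_contact_force(),2),bot.get_time_s())
print(bot.line_to(T(.051,.100),vel=.12,threshold=12));st("in window")
print(bot.line_to(T(.051,.066),vel=.02,threshold=14));st("press")
bot.hold(.3);st("hold")
a=bot.read_camera("scene")["pixels"][:,:,::-1]
t=bot.read_camera("top")["pixels"][:,:,::-1]
cv2.imwrite("pics/press.png",np.hstack([cv2.resize(a[110:260,210:400],(400,400)),cv2.resize(t[115:285,225:395],(400,400))]))
```

```text
False
in window 0.0517 -0.0005 0.1013 [ 0.48  0.36 -0.3 ] 13.7167
True
press 0.0506 -0.0001 0.075 [-0.84  0.26  6.7 ] 14.9083
hold 0.0506 -0.0002 0.075 [-2.14  0.72  7.49] 15.2083
```

View pics/press.png

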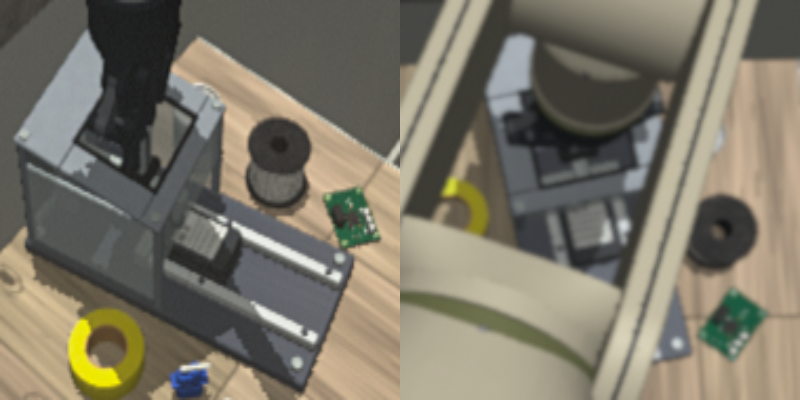

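The fingers are through the window clear of the frame, and the lever is at its stop: z = 0.075 with 7.5 N. The brick hasn't moved. I'll add a little holding margin, then hand in.

Run:
```python
from rig import bot
import numpy as np
g=np.array(bot.get_tcp_pos())
for k in range(1,9):
    bot.line_to([g[0],g[1],g[2]-.001*k],vel=.01,threshold=15);bot.hold(.15)
    f=bot.get_contact_force();print(k,np.round(f,2),round(bot.get_tcp_pos()[2],4))
    if f[2]>14:break
bot.hold(.5);print(np.round(bot.get_contact_force(),2),bot.get_tcp_pos(),bot.get_time_s())
```

```text
1 [-5.07  1.01  9.93] 0.075
2 [-8.76  2.08 14.4 ] 0.0747
[-9.36  0.67 15.19] [ 0.6244568  -0.17494181  0.07474543] 16.6083
```

```bash
python3 -c "
from rig import bot
print(bot.finish_job())"
```

```text
the job is handed in; nothing more can be done
None
```

I handed the job in at about 17 s with the brick home against the stop and the lever held fully down at about 15 N. I saw no contact with the guard, and none of the items I could see round the press had moved.

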